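# Free a seized mould slide

### The arm

A 6-joint arm with a two-finger parallel gripper is mounted at the origin on the work surface; the furniture and walls round the work are solid. World frame = base frame: x ahead of the robot, y to its left, z up, the work surface at z = 0. Lengths are in m, angles in degrees, forces in N, time in s.
With the tool pointing down it reaches from about 0.4 to 0.825 m from the base axis. Payload 7 kg.
Tool frame: the origin (TCP) lies midway between the tips of the shut fingers; the grasp point (between the pads) lies r.grip_depth behind it (r.grip_depth is the distance from the TCP to the grasp point, in m); z points along the fingers, y is the line along which they close (so a half turn about z gives the same grasp; the last joint's range is limited). The gripper opens to 88 mm and grips with 3 to 60 N. Pads are 19 mm wide; open, the fingers measure 130 mm over their backs; the gripper's body (78 mm by 193 mm) begins 47 mm behind the grasp point.
Start: joints at [88.299, 20.546, 0.682, 0, -70.136, -16.507], TCP at [0.211, 0.641, 0.227] pointing down, gripper open.
Joint ranges: [-176.03, 176.03], [-82.01, 121.73], [-58.28, 71.71], [-173.87, 95.51], [-174.79, -0.11], [-173.66, 173.66]. Speed limits (degrees/s): [136.94, 136.94, 172.46, 180, 180, 180].

### API

Orientations are given as [roll, pitch, yaw] about the fixed x, y, z axes, in that order (R = Rz(yaw) Ry(pitch) Rx(roll)).
In Python, from plant import r gives the robot as it stands.
- The arm moves only by the shell command python3 drive.py 'ROWS' [OPENING] [FORCE]. ROWS is a JSON list of rows, 1 to 12 of them, each an object with the fields d (a list: dx, dy, dz in units of 100 mm), turn_vec (a list: a rotation vector rx, ry, rz in units of 4 degrees); a field left out counts as zero; each row is the pose to reach, as a shift and turn from the pose commanded when the command began, along the tool's axes at that moment; what a row does not reach only later rows make up. A row lasts 1/12 s, in which the tool goes at most 0.0417 m and 7.16 degrees, less where a joint would pass 70% of its speed; a pose out of reach is approached as far as the arm can. OPENING is the finger opening in m, set as the command begins (- or left out keeps the last). The fingers move at their own pace and stop on an object; FORCE is the grip in N (left out, the last holds). Time passes only in rows, so rows that do not move let the fingers close. It prints the time, the measured TCP pose, the force, the opening and the grip force at its end. Input that does not fit is refused with a message, and nothing moves.
- r.get_state(): the state, without advancing time (a new reading comes with each control period).
- r.capture(name): name is "scene" or "top" or "wrist"; returns a dict with "frame" (400x640x3 uint8, red, green, blue), "z_map" (400x640 float32, m along the optical axis (not along the pixel's ray), 0 where there is no reading), "fx", "fy", "cx", "cy" (pixels), "cam_to_world" (4x4, takes a point from camera to world coordinates). Camera axes: x right, y down, z forward; pixel columns grow to the right and rows downward; lengths in m; the calibration is good to about 2 mm. A picture is of the moment at which its call begins.
- r.close_job(): hands the job in; it is judged then, once.
The state is a dict: "time_s": time; "joints": joint angles; "qd": joint speeds; "joint_torque": joint torques, N m; "tcp_pos": TCP position; "eef_rot": TCP orientation; "contact_force": force on the tool from outside, world axes, zero at the start; "moment": the same for the moment, N m; "gripper_width": finger opening in m; "gripper_force": force on a finger pad.
Only numpy, scipy, OpenCV 4.12 (cv2) and the standard library are available. Lean on these libraries where they do the work, as an engineer would, in place of code of your own. Each camera call takes 0.05 s, during which the arm holds its last target. There are 200 camera calls.

### The job

The aluminium slide has seized in its gibs. With the mallet, drive it forward by light taps on its two rear knock faces, left and right in turn, until it is 30 mm or more out of its seat; keep the fingers off it until then. Stand the mallet on its head on the bench, draw the slide clear of the gibs by its draw screw and let it go on the mould half, then take it by its tail (never lift it by the screw) and lay it flat in the middle of the brown plate, cross bar along the plate's long side.

Things in the scene. Friction and masses are not known exactly. Their poses are not given: they have to be found in the camera images.
- mould_half: Fixed dark steel base plate, 30 mm thick, x -110 to +100 mm, 232 wide in y, with two gibs and a heel block on it. Origin on its underside, below the slide's origin when the slide is fully home. The slide comes out along its -x (roughly towards the robot). In front of the gibs (x below -55) it is a flat apron.
- gib_left (a point): Middle of the top of the left gib (mould half x -17.5, y +96, 60 mm above the bench). Both gibs: x -55 to +20, lips over |y| > 77, guide walls at |y| 93.2; they hold the slide's ears down. Behind them (x > 20), beside tail and heel block, the base plate is open: the mallet's head goes in there, and can follow the cross bar between tail and gib lip.
- heel_top (a point): Middle of the top of the heel block behind the slide's tail (mould half x 71.5 to 95.5, |y| < 24, top 60 mm above the bench).
- slide: Loose T-shaped aluminium slide, 0.8 kg, 34 mm high, on the base plate. Origin on its underside, middle of the cross bar; fully home it has the mould half's axes, 30 mm up. Cross bar x -20 to +20, |y| < 92 (ends |y| > 70 are ears 16 high, under the lips). Tail x 20 to 70, 48 wide. Can be lifted once 78 mm forward of home. Balance point 10 mm behind the origin.
- draw_screw: Dark draw screw fixed in the middle of the slide's front: shank 16 mm thick and 28 long, then a head 24 thick and 9 long, pointing to the slide's -x. Origin on its axis where it leaves the cross bar (slide x -20, 20 mm above the slide's underside).
- slide_mid (a point): Middle of the slide's footprint on its underside (slide x +25, y 0).
- knock_left (a point): Middle of the left knock face: rear of the cross bar at slide x +20, y +56, 17 mm above its underside, free from |y| 24 to 77. Under 15 N drives the slide, but driven at one side only it turns askew by up to 0.1 rad, binds between the guide walls and stays; driven at the side that lags it straightens, advances up to 15 mm and binds the other way.
- knock_right (a point): The same on the right, slide y -56. A bound slide first lets go with a small jerk (12 to 25 N) and then runs on easily when tapped on at the same, lagging side, until it binds askew the other way; then it is the other side's turn. From home some three to five turns are needed.
- mallet: Loose stubby soft-faced mallet, 0.4 kg, standing on its head, handle straight up, 164 mm high. Origin under the middle of the head. Head 84 mm long along x with a round, slightly crowned striking face, 31 across, at each end (x -42 and +42, 18 mm up); 31 wide, 36 high. Flat-sided handle 24 (x) by 20 (y) mm from 51 to 108 mm up, 28 by 24 mm from 108 to 164 mm up.
- plate: Brown stained flat plate on the bench, fixed, 200 (x) x 105 (y) mm, 16 thick. Origin under its middle; long side along its x axis.
- grease_tin: Round tin, 70 across, 37 high; leave alone. Origin under its middle.
- v_block: Steel vee block 50 x 50 x 45; leave alone. Origin under its middle.
- tape_roll: Roll of tape lying flat, 100 across, 24 high; leave alone. Origin under its middle.

How it is judged:
By the outcome, as a careful person would: the job done as asked, in the order asked, and still so for the second after the job is handed in, with the robot touching nothing.
It also fails if it takes over 72 s, if anything falls off the work surface, if the arm or the gripper's body presses on something with over 40 N, if the wrist force passes 120 N, or if a joint passes its speed limit or range.

## Working session

There is one attempt and no reset: what is moved stays moved. The work goes in short steps, Python scripts to look and compute and a shell command to move; the robot and the scene stay as the last step left them, time stands still between calls to the robot, and variables do not carry over. Pictures are saved under pics/ and viewed, at most 10 in all, crops included, and the job is handed in when it is done.

```bash
ls; mkdir -p pics
python3 - <<'E'
from plant import r
import cv2,numpy as np
print(r.get_state(), r.grip_depth)
for n in ("scene","top"):
    c=r.capture(n); cv2.imwrite(f"pics/{n}0.png",c["frame"][:,:,::-1]); np.savez(f"pics/{n}0.npz",**c)
    print(n,c["fx"],c["cx"],c["cy"],np.round(c["cam_to_world"],3).tolist())
E
```

```text
drive.py
pics
plant.py
{'time_s': 0.0, 'joints': array([ 8.82974553e+01,  2.05918004e+01,  6.33366820e-01, -2.06089777e-02,
       -7.01357490e+01, -1.65071607e+01]), 'qd': array([-0.19799185, -0.06117496, -0.08176165, -0.10447664,  0.05185707,
       -0.00074852]), 'joint_torque': array([-9.65349027e-04, -5.82712734e+01,  2.93055135e+01,  6.99697718e+00,
        6.87709486e-03, -1.58548964e-04]), 'tcp_pos': array([0.21080132, 0.6407186 , 0.22561394]), 'eef_rot': array([ 1.79904194e+02, -8.18811376e-03, -1.82167173e+01]), 'contact_force': array([0.52631744, 0.85128071, 0.22380516]), 'moment': array([ 0.00346237, -0.01724664,  0.02692052]), 'gripper_force': 0.0, 'gripper_width': 0.08763178405316235} 0.0188
scene 389.5684743146962 320.26037648143483 195.8672818639442 [[0.829, -0.328, 0.453, 0.157], [-0.559, -0.484, 0.673, -0.609], [-0.002, -0.812, -0.584, 0.617], [0.0, 0.0, 0.0, 1.0]]
top 400.99580617263973 315.80545635165623 199.35304117130224 [[-0.006, -0.99, 0.141, 0.435], [-1.0, 0.007, 0.008, 0.018], [-0.009, -0.141, -0.99, 1.156], [0.0, 0.0, 0.0, 1.0]]
```
View pics/top0.png

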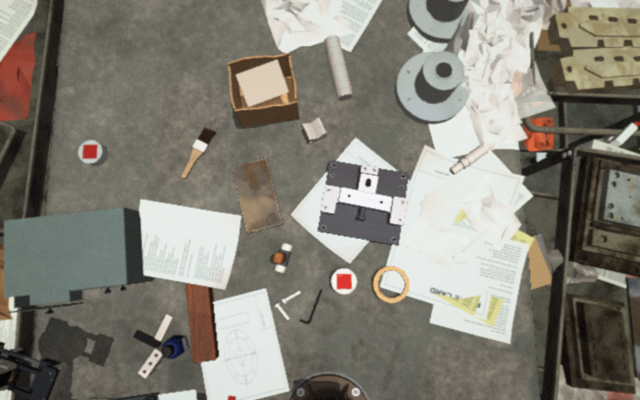

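View pics/scene0.png

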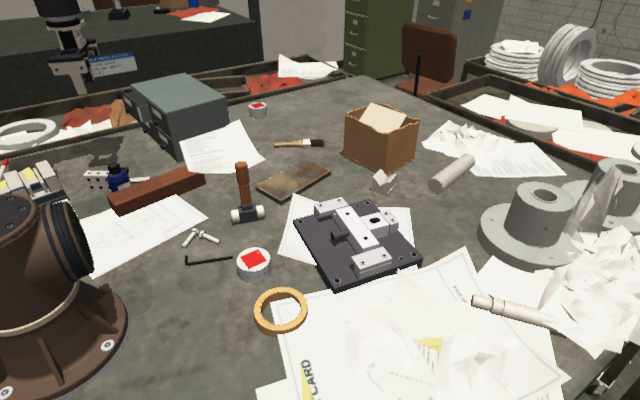

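The top view shows the mould half at about (365,205), with the slide's screw pointing down the image towards the robot. The mallet is at (282,257), the plate at (258,195), the tape roll at (391,285) and the tin at (344,281). The scene view agrees: the mallet stands at (245,200).

Create h.py:
```python
import numpy as np,cv2
def cloud(c):
    z=c["z_map"]; v,u=np.mgrid[:400,:640]
    p=np.stack([(u-c["cx"])/c["fx"]*z,(v-c["cy"])/c["fy"]*z,z,np.ones_like(z)],-1)
    w=(p@np.asarray(c["cam_to_world"]).T)[...,:3]; w[z==0]=np.nan
    return w
def proj(c,P):
    T=np.linalg.inv(c["cam_to_world"]); q=np.atleast_2d(P)@T[:3,:3].T+T[:3,3]
    return np.c_[q[:,0]/q[:,2]*c["fx"]+c["cx"],q[:,1]/q[:,2]*c["fy"]+c["cy"]]
def rect(P):
    (x,y),(a,b),t=cv2.minAreaRect((P[:,:2]*1000).astype(np.float32))
    return np.round([x,y,a,b,t],1)
```

Run:
```python
import numpy as np,cv2
from h import *
for n in ("top","scene"):
    c=dict(np.load(f"pics/{n}0.npz")); w=cloud(c)
    def sel(x0,x1,y0,y1,z0,z1):
        m=(w[...,0]>x0)&(w[...,0]<x1)&(w[...,1]>y0)&(w[...,1]<y1)&(w[...,2]>z0)&(w[...,2]<z1)
        # keep largest component
        k,l,s,_=cv2.connectedComponentsWithStats(m.astype(np.uint8))
        i=1+np.argmax(s[1:,4]); return w[l==i]
    for pix in ([(365,205),(282,257),(258,195),(344,281),(315,130)] if n=="top" else []):
        print(pix,np.round(w[pix[1],pix[0]],3))
    if n=="top": base=[w[y,x] for x,y in [(365,205),(282,257),(258,195)]]
    for nm,b,d,z0,z1 in [("mould all",base[0],.17,.022,.09),("gibs+slide",base[0],.15,.045,.09),("plate",base[2],.13,.009,.025),("mallet head",base[1],.07,.026,.046),("handle",base[1],.07,.10,.2),("plate z",base[2],.03,.0,.05)]:
        try:
            P=sel(b[0]-d,b[0]+d,b[1]-d,b[1]+d,z0,z1); print(n,nm,len(P),rect(P),np.round(np.median(P,0),4),np.round(np.percentile(P[:,2],[5,95]),4))
        except Exception as e: print(nm,e)
c=dict(np.load("pics/top0.npz"));f=c["frame"][:,:,::-1]
a=cv2.resize(f[140:260,300:430],None,fx=4.5,fy=4.5,interpolation=cv2.INTER_CUBIC)
b=cv2.resize(f[230:290,250:310],None,fx=3,fy=3,interpolation=cv2.INTER_CUBIC)
a=np.pad(a,((0,0),(0,200),(0,0)));a[:180,-190:-10]=b
cv2.imwrite("pics/crop1.png",a)
```

```text
(365, 205) [ 0.574 -0.108  0.063]
(282, 257) [0.434 0.11  0.164]
(258, 195) [0.611 0.194 0.016]
(344, 281) [ 0.368 -0.049  0.037]
(315, 130) [0.8   0.028 0.027]
top mould all 6058 [ 587.  -106.3  232.6  212.4   79.9] [ 0.5816 -0.105   0.0318] [0.027  0.0653]
top gibs+slide 2162 [ 610.6 -110.5  230.8  155.6   79.8] [ 0.5904 -0.1111  0.0619] [0.0526 0.0666]
top plate 2492 [611.8 199.2 200.2 105.5  14. ] [0.6102 0.1988 0.0158] [0.0121 0.0197]
top mallet head 197 [432.3 120.9  29.4  81.7  74.2] [0.4364 0.119  0.0327] [0.0272 0.0387]
top handle 117 [432.5 120.8  23.3  27.6  71.3] [0.4316 0.1197 0.1626] [0.1297 0.166 ]
top plate z 438 [6.113e+02 1.939e+02 6.010e+01 5.860e+01 4.000e-01] [0.6111 0.1939 0.0156] [0.0121 0.0191]
scene mould all 7606 [ 585.6 -110.8  341.3  211.5   80.1] [ 0.5672 -0.1359  0.032 ] [0.0282 0.0649]
scene gibs+slide 2847 [ 609.9 -109.8  233.   156.3   79.8] [ 0.5822 -0.128   0.0611] [0.0486 0.0656]
scene plate 1604 [611.2 198.6 204.5 108.3  13.3] [0.6011 0.1916 0.0169] [0.0128 0.0189]
scene mallet head 259 [431.6 120.5  33.7  81.8  74.6] [0.4262 0.1121 0.0339] [0.0272 0.0428]
scene handle 328 [430.5 117.7  21.   28.1  71.4] [0.4281 0.1119 0.1398] [0.1047 0.165 ]
scene plate z 251 [611.1 193.5  59.8  59.1   0.7] [0.6112 0.1929 0.017 ] [0.015  0.0189]
```

View pics/crop1.png

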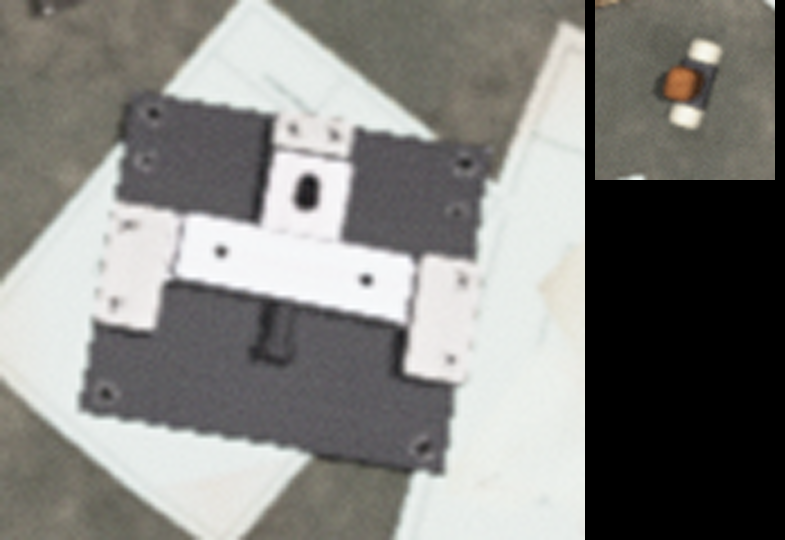

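The crop shows the screw pointing towards the robot, at crop (270,345), with the heel at (310,130), so the mould's yaw is about −10°. The mallet head's axis is at yaw about −16.5°. Next I move above the mallet, with the fingers closing along its x axis.

```bash
cat > go.py <<'E'
import sys,numpy as np
from scipy.spatial.transform import Rotation as R
from plant import r
# target: x y z(mm) yaw [frame 'm' = mould coords]
MO=np.array([591.9,-107.2]); MY=-10.1
a=sys.argv[1:]; s=r.get_state()
x,y,z,yaw=map(float,a[:4])
if len(a)>4:
    c,n=np.cos(np.radians(MY)),np.sin(np.radians(MY)); x,y=MO[0]+c*x-n*y,MO[1]+n*x+c*y; yaw+=MY
Rc=R.from_euler('xyz',s['eef_rot'],degrees=True); Rt=R.from_euler('xyz',[180,0,yaw],degrees=True)
d=Rc.inv().apply(np.array([x,y,z])/1e3-s['tcp_pos'])
print("d",np.round(d,4),"rot",np.round((Rc.inv()*Rt).as_rotvec(degrees=True),2),"t",round(s['time_s'],2),"F",np.round(s['contact_force'],1),"j",np.round(s['joints'],0))
E
python3 go.py 432 120.8 215 73.5
```

```text
d [0.3726 0.4248 0.0114] rot [ 7.000e-02  6.000e-02 -9.172e+01] t 0.1 F [0.1 0.2 0.1] j [ 88.  21.   1.  -0. -70. -17.]
```

Units first: shifts go in units of 100 mm and turns go in units of 4 degrees. So 0.342 m is 3.42, 0.313 m is 3.13, -84 degrees is -21.

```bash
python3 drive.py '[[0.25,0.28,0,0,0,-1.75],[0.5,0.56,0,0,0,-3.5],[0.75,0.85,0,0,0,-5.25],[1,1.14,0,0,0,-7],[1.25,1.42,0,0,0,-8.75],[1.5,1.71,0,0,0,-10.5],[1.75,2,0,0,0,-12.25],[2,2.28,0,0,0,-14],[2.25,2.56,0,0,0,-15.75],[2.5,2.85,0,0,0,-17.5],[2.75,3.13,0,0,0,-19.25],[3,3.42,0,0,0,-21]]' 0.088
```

```text
refused: ROWS must be a list of objects, one for each row. Nothing was moved.
```

The error is about the shape of the input: a list of objects, one for each row. Fixing that and sending the same move.

```bash
python3 drive.py '[{"d":[0.25,0.28,0],"turn_vec":[0,0,-1.75]},{"d":[0.5,0.56,0],"turn_vec":[0,0,-3.5]},{"d":[0.75,0.85,0],"turn_vec":[0,0,-5.25]},{"d":[1,1.14,0],"turn_vec":[0,0,-7]},{"d":[1.25,1.42,0],"turn_vec":[0,0,-8.75]},{"d":[1.5,1.71,0],"turn_vec":[0,0,-10.5]},{"d":[1.75,2,0],"turn_vec":[0,0,-12.25]},{"d":[2,2.28,0],"turn_vec":[0,0,-14]},{"d":[2.25,2.56,0],"turn_vec":[0,0,-15.75]},{"d":[2.5,2.85,0],"turn_vec":[0,0,-17.5]},{"d":[2.75,3.13,0],"turn_vec":[0,0,-19.25]},{"d":[3,3.42,0],"turn_vec":[0,0,-21]}]' 0.088; python3 go.py 432 120.8 200 73.5
```

```text
time_s: 1.1
tcp_pos: [0.3875, 0.2252, 0.2266]
eef_rot: [-180.0, -0.0, 65.0]
contact_force: [0.9, -0.5, 0.1]
gripper_width: 0.0877
gripper_force: 0.0
d [-0.0757  0.0845  0.0266] rot [-0.   -0.01 -8.54] t 1.1 F [ 0.9 -0.5  0.1] j [ 55.  -1. -26.  -0. -65.  99.]
```

To row units: 0.0845 m is 0.845, -0.0757 m is -0.757, 84 degrees is 21.

```bash
python3 drive.py '[{"d":[-0.2,0.2,0],"turn_vec":[0,0,1.75]},{"d":[-0.4,0.4,0],"turn_vec":[0,0,3.5]},{"d":[-0.6,0.6,0],"turn_vec":[0,0,5.25]},{"d":[-0.75,0.845,0],"turn_vec":[0,0,7]},{"d":[-0.757,0.845,0],"turn_vec":[0,0,8.75]},{"d":[-0.757,0.845,0],"turn_vec":[0,0,10.5]},{"d":[-0.757,0.845,0],"turn_vec":[0,0,12.25]},{"d":[-0.757,0.845,0],"turn_vec":[0,0,14]},{"d":[-0.757,0.845,0],"turn_vec":[0,0,15.75]},{"d":[-0.757,0.845,0],"turn_vec":[0,0,17.5]},{"d":[-0.757,0.845,0],"turn_vec":[0,0,19.25]},{"d":[-0.757,0.845,0],"turn_vec":[0,0,21]}]';  python3 drive.py '[{"turn_vec":[0,0,1.75]},{"turn_vec":[0,0,3.5]},{"turn_vec":[0,0,5.25]},{"turn_vec":[0,0,7]},{"turn_vec":[0,0,8.75]},{"turn_vec":[0,0,10.5]},{"turn_vec":[0,0,12.25]},{"turn_vec":[0,0,14]},{"turn_vec":[0,0,15.75]},{"turn_vec":[0,0,17.5]},{"turn_vec":[0,0,19.25]},{"turn_vec":[0,0,21]}]';python3 go.py 432 120.8 105 -106.5
python3 - <<'E'
from plant import r
from h import *
c=r.capture("wrist");w=cloud(c);np.savez("pics/w1.npz",**c)
b=np.array([.432,.121])
for nm,z0,z1 in [("handle",.15,.18),("head",.026,.046)]:
    m=(np.abs(w[...,:2]-b).max(-1)<.06)&(w[...,2]>z0)&(w[...,2]<z1)
    P=w[m]; print(nm,len(P), len(P) and (rect(P),np.percentile(P[:,2],[5,50,95])))
E
```

```text
time_s: 2.1
tcp_pos: [0.431, 0.1222, 0.2263]
eef_rot: [180.0, 0.0, -19.7]
contact_force: [-0.6, 0.0, -0.7]
gripper_width: 0.0875
gripper_force: 0.0
time_s: 3.1
tcp_pos: [0.431, 0.1222, 0.2263]
eef_rot: [180.0, -0.0, -103.7]
contact_force: [-0.3, -0.2, -0.2]
gripper_width: 0.0873
gripper_force: 0.0
d [ 0.0011 -0.0013  0.1213] rot [ 0.03 -0.02  2.75] t 3.1 F [-0.3 -0.2 -0.2] j [ 41.  -1. -26.  -0. -65. -55.]
handle 1141 (array([432.8, 120.9,  23.8,  27.7,  73.3]), array([0.15468057, 0.16309493, 0.16503722]))
head 1247 (array([432.4, 120.7,  29.1,  82. ,  73.4]), array([0.02745684, 0.0331208 , 0.03736411]))
```

To row units: 0.121 m is 1.21, 0.115 m is 1.15, 2.8 degrees is 0.7.

```bash
python3 drive.py '[{"d":[0.01,-0.01,0.3],"turn_vec":[0,0,0.7]},{"d":[0.01,-0.01,0.65],"turn_vec":[0,0,0.7]},{"d":[0.01,-0.01,1],"turn_vec":[0,0,0.7]},{"d":[0.01,-0.01,1.15],"turn_vec":[0,0,0.7]},{"d":[0.01,-0.01,1.21],"turn_vec":[0,0,0.7]}]' 0.088; python3 drive.py '[{},{},{},{},{},{}]' 0.02 60
```

```text
time_s: 3.57
tcp_pos: [0.4303, 0.1199, 0.1028]
eef_rot: [179.8, -0.2, -106.1]
contact_force: [0.5, 0.2, 0.5]
gripper_width: 0.0879
gripper_force: 0.0
time_s: 4.07
tcp_pos: [0.4324, 0.1215, 0.1063]
eef_rot: [-179.9, 0.1, -106.2]
contact_force: [0.8, -0.0, -0.4]
gripper_width: 0.0529
gripper_force: 0.0
```

```bash
python3 drive.py '[{},{},{},{},{},{}]' 0.02 60;python3 drive.py '[{"d":[0,0,-0.2]},{"d":[0,0,-0.6]},{"d":[0,0,-1]},{"d":[0,0,-1.2]},{"d":[0,0,-1.2]}]'; python3 go.py 72 56 226 -90 m
```

```text
time_s: 4.57
tcp_pos: [0.4321, 0.1212, 0.1056]
eef_rot: [-180.0, 0.0, -106.2]
contact_force: [-1.1, -0.5, 0.8]
gripper_width: 0.0279
gripper_force: 59.9
time_s: 4.98
tcp_pos: [0.434, 0.1223, 0.2301]
eef_rot: [-179.7, 0.3, -106.2]
contact_force: [1.2, 0.3, -3.7]
gripper_width: 0.0278
gripper_force: 59.9
d [ 0.1132 -0.2812  0.0049] rot [-0.3   0.31 -6.06] t 4.98 F [ 1.2  0.3 -3.7] j [ 41.  -2. -26.   0. -65. -57.]
```

```bash
python3 drive.py '[{"d":[0.05,-0.15,0]},{"d":[0.19,-0.48,0]},{"d":[0.33,-0.83,0],"turn_vec":[0,0,-0.25]},{"d":[0.47,-1.18,0],"turn_vec":[0,0,-0.5]},{"d":[0.61,-1.53,0],"turn_vec":[0,0,-0.75]},{"d":[0.75,-1.88,0],"turn_vec":[0,0,-1]},{"d":[0.89,-2.23,0],"turn_vec":[0,0,-1.25]},{"d":[1.02,-2.55,0],"turn_vec":[0,0,-1.5]},{"d":[1.1,-2.74,0],"turn_vec":[0,0,-1.5]},{"d":[1.13,-2.81,0],"turn_vec":[0,0,-1.5]},{"d":[1.13,-2.81,0],"turn_vec":[0,0,-1.5]}]'; python3 go.py 72 56 138 -90 m
python3 - <<'E'
from plant import r
from h import *
for n in("scene",):
    c=r.capture(n);np.savez(f"pics/{n}1.npz",**c);cv2.imwrite("pics/s1.png",cv2.resize(c["frame"][100:320,250:470,::-1],None,fx=2.5,fy=2.5))
E
```

```text
time_s: 5.9
tcp_pos: [0.6704, -0.0671, 0.2222]
eef_rot: [179.8, -0.1, -100.3]
contact_force: [-0.4, 0.2, -4.6]
gripper_width: 0.0276
gripper_force: 59.9
d [-0.0029 -0.0021  0.0842] rot [ 0.25 -0.06 -0.23] t 5.9 F [-0.4  0.2 -4.6] j [ 11.  21.   0.  -0. -70. -21.]
```

View pics/s1.png

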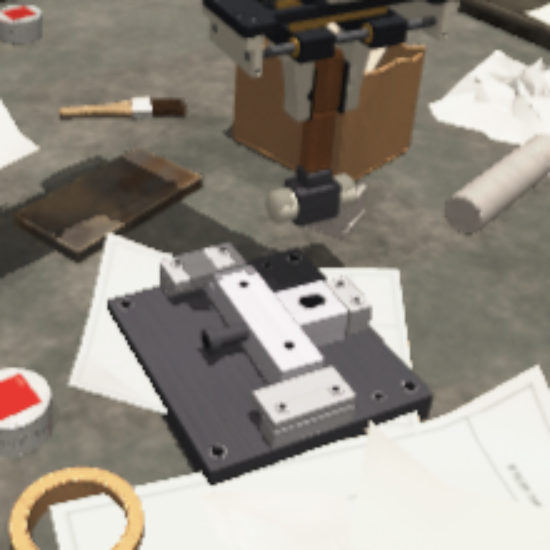

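The mallet hangs straight in the grip, its head at about (310,200) in the crop, behind the left knock face. I lower it.

To row units: 0.083 m is 0.83, 0.082 m is 0.82.

```bash
python3 drive.py '[{"d":[-0.02,-0.02,0.2]},{"d":[-0.03,-0.02,0.5]},{"d":[-0.03,-0.02,0.72]},{"d":[-0.03,-0.02,0.82]},{"d":[-0.03,-0.02,0.83]},{"d":[-0.03,-0.02,0.83]},{"d":[-0.03,-0.02,0.83]}]'; python3 go.py 62 56 138 -90 m
```

```text
time_s: 6.53
tcp_pos: [0.6737, -0.0627, 0.1444]
eef_rot: [-179.9, 0.0, -100.1]
contact_force: [1.3, 0.7, -3.7]
gripper_width: 0.0278
gripper_force: 59.9
d [0.0021 0.0108 0.0063] rot [-0.14  0.02 -0.05] t 6.53 F [ 1.3  0.7 -3.7] j [ 11.  24.  -5.   0. -61. -21.]
```

```bash
python3 drive.py '[{"d":[0.02,0.02,0.03]},{"d":[0.02,0.05,0.06]},{"d":[0.02,0.08,0.06]},{"d":[0.02,0.11,0.06]},{"d":[0.02,0.14,0.06]}]'; python3 drive.py '[{"d":[0,0.03,0]},{"d":[0,0.06,0]}]';  python3 go.py 62 56 138 -90 m
```

```text
time_s: 6.95
tcp_pos: [0.6594, -0.0625, 0.1372]
eef_rot: [-179.9, 0.0, -100.2]
contact_force: [3.3, -0.6, -6.2]
gripper_width: 0.0273
gripper_force: 59.9
time_s: 7.12
tcp_pos: [0.6538, -0.061, 0.1372]
eef_rot: [-179.8, 0.1, -100.2]
contact_force: [5.2, 1.8, -4.6]
gripper_width: 0.0279
gripper_force: 59.9
d [ 0.0003 -0.0092 -0.0008] rot [-0.15  0.07 -0.09] t 7.12 F [ 5.2  1.8 -4.6] j [ 12.  22.  -9.  -0. -59. -22.]
```

```bash
cat > sl.py <<'E'
from plant import r
from h import *
MO=np.array([.5919,-.1072]); t=np.radians(-10.1)
c=r.capture("top");w=cloud(c)
q=(w[...,:2]-MO)@np.array([[np.cos(t),-np.sin(t)],[np.sin(t),np.cos(t)]])*1e3
g=c["frame"].min(-1)
m=(w[...,2]>.054)&(w[...,2]<.075)&(abs(q[...,1])<68)&(abs(q[...,1])>16)&(q[...,0]>-110)&(q[...,0]<25)&(g>120)
x,y=q[m].T; pts=[]
for b in range(-68,68,4):
    k=(y>=b)&(y<b+4)
    if k.sum()>3: pts.append((y[k].mean(),np.percentile(x[k],3)))
p=np.array(pts); k,_=np.polyfit(p[:,0],p[:,1],1),0
res=p[:,1]-np.polyval(k,p[:,0]); ok=abs(res)<2.5; k=np.polyfit(p[ok,0],p[ok,1],1)
print("front x at y=0: %.1f  out=%.1f  yaw=%.3f rad  at +56: %.1f at -56: %.1f n=%d"%(k[1],-20-k[1],-k[0],k[1]+56*k[0],k[1]-56*k[0],ok.sum()))
E
python3 sl.py
python3 - <<'E'
import numpy as np,plant
src=open('sl.py').read().replace('from plant import r','').replace('r.capture("top")','dict(np.load("pics/top0.npz"))')
exec(src)
E
```

```text
front x at y=0: -24.8  out=4.8  yaw=0.045 rad  at +56: -27.3 at -56: -22.3 n=24
front x at y=0: -19.8  out=-0.2  yaw=-0.034 rad  at +56: -17.9 at -56: -21.7 n=26
```

To row units: 0.006 m is 0.06, 0.003 m is 0.03.

```bash
python3 drive.py '[{"d":[0,0.03,0]},{"d":[0,0.06,0]},{"d":[0,0.06,0]}]';  python3 sl.py; python3 go.py 62 56 138 -90 m
```

```text
time_s: 7.42
tcp_pos: [0.6481, -0.0597, 0.1375]
eef_rot: [-179.8, 0.1, -100.2]
contact_force: [4.5, 2.3, -4.0]
gripper_width: 0.0275
gripper_force: 59.9
front x at y=0: -28.8  out=8.8  yaw=0.083 rad  at +56: -33.5 at -56: -24.2 n=25
d [ 0.0005 -0.015  -0.0005] rot [-0.17  0.08 -0.07] t 7.47 F [ 5.2  2.4 -3.3] j [ 12.  22.  -9.  -0. -58. -22.]
```

To row units: 0.112 m is 1.12, -0.04 m is -0.4.

```bash
python3 drive.py '[{"d":[0,-0.15,0]},{"d":[0,-0.23,-0.15]},{"d":[0.05,-0.23,-0.46]},{"d":[0.4,-0.23,-0.46]},{"d":[0.8,-0.23,-0.46]},{"d":[1.07,-0.23,-0.46]},{"d":[1.12,-0.23,-0.4]},{"d":[1.125,-0.23,-0.15]},{"d":[1.125,-0.23,-0.02]},{"d":[1.125,-0.23,0]},{"d":[1.125,-0.23,0]}]'; python3 go.py 58 -56 138 -90 m
```

```text
time_s: 8.38
tcp_pos: [0.6485, -0.1754, 0.1358]
eef_rot: [179.8, -0.0, -100.2]
contact_force: [0.4, 0.2, -4.2]
gripper_width: 0.0281
gripper_force: 60.0
d [-0.0012  0.0097 -0.0021] rot [ 0.16 -0.04 -0.1 ] t 8.38 F [ 0.4  0.2 -4.2] j [  1.  24.  -6.   0. -60. -12.]
```

```bash
python3 drive.py '[{"d":[-0.01,0.04,-0.01]},{"d":[-0.01,0.08,-0.01]},{"d":[-0.01,0.11,-0.01]},{"d":[-0.01,0.14,-0.01]}]'; python3 drive.py '[{"d":[0,0.03,0]},{"d":[0,0.06,0]}]';python3 sl.py;python3 go.py 58 -56 138 -90 m
```

```text
time_s: 8.72
tcp_pos: [0.6369, -0.1715, 0.1383]
eef_rot: [-179.8, 0.0, -100.2]
contact_force: [3.8, -2.0, -4.8]
gripper_width: 0.0277
gripper_force: 60.0
time_s: 8.88
tcp_pos: [0.6308, -0.1708, 0.1383]
eef_rot: [-179.9, -0.0, -100.2]
contact_force: [4.4, -2.3, -4.2]
gripper_width: 0.0276
gripper_force: 60.0
front x at y=0: -24.3  out=4.3  yaw=-0.139 rad  at +56: -16.6 at -56: -32.1 n=8
d [ 0.0001 -0.0092  0.0003] rot [-0.09  0.   -0.08] t 8.93 F [ 2.8 -0.4 -2.2] j [  2.  22.  -9.   0. -59. -12.]
```

```bash
python3 - <<'E'
s=open('sl.py').read()
i=s.index('c=r.capture'); head=s[:i]; body=s[i:]
body=body.replace('r.capture("top")','r.capture(n)').replace('&(g>120)','').replace('g=c["frame"].min(-1)\n','').replace('print("','print(n,len(p),"').replace('np.percentile(x[k],3)','np.percentile(x[k],4)')
open('sl.py','w').write(head+'for n in ("top","scene"):\n'+''.join('    '+l+'\n' for l in body.splitlines()))
E
python3 sl.py
```

```text
top 19 front x at y=0: -29.9  out=9.9  yaw=-0.044 rad  at +56: -27.5 at -56: -32.4 n=7
scene 26 front x at y=0: -34.9  out=14.9  yaw=0.028 rad  at +56: -36.5 at -56: -33.4 n=26
```

```bash
python3 drive.py '[{"d":[0,0.03,0]},{"d":[0,0.06,0]},{"d":[0,0.09,0]},{"d":[0,0.09,0]}]';sed -i 's/("top","scene")/("scene",)/' sl.py;python3 sl.py;python3 go.py 58 -56 138 -90 m
```

```text
time_s: 9.37
tcp_pos: [0.6215, -0.1695, 0.1381]
eef_rot: [-179.9, -0.0, -100.2]
contact_force: [3.2, -2.9, -2.8]
gripper_width: 0.0278
gripper_force: 60.0
scene 26 front x at y=0: -40.0  out=20.0  yaw=-0.038 rad  at +56: -37.8 at -56: -42.1 n=26
d [-0.0001 -0.0179  0.    ] rot [-0.05 -0.02 -0.09] t 9.42 F [ 3.7 -2.4 -1.9] j [  2.  21. -10.   0. -58. -12.]
```

```bash
python3 drive.py '[{"d":[0,0.03,0]},{"d":[0,0.05,0]},{"d":[0,0.05,0]}]';python3 sl.py;python3 go.py 58 -56 138 -90 m
```

```text
time_s: 9.67
tcp_pos: [0.6167, -0.1686, 0.138]
eef_rot: [-179.9, -0.0, -100.2]
contact_force: [3.5, -3.1, -3.0]
gripper_width: 0.0275
gripper_force: 60.0
scene 26 front x at y=0: -43.0  out=23.0  yaw=-0.069 rad  at +56: -39.1 at -56: -46.8 n=26
d [-0.0002 -0.0228 -0.0001] rot [-0.05 -0.03 -0.08] t 9.72 F [ 3.4 -3.  -2.7] j [  2.  21. -11.   0. -58. -12.]
```

```bash
python3 drive.py '[{"d":[0,-0.12,0]},{"d":[0,-0.2,-0.15]},{"d":[-0.05,-0.2,-0.46]},{"d":[-0.4,-0.2,-0.46]},{"d":[-0.8,-0.2,-0.46]},{"d":[-1.07,-0.2,-0.46]},{"d":[-1.12,-0.2,-0.4]},{"d":[-1.12,-0.2,-0.15]},{"d":[-1.12,-0.2,-0.02]},{"d":[-1.12,-0.2,0]},{"d":[-1.12,-0.18,0]}]'; python3 go.py 43 56 138 -90 m
```

```text
time_s: 10.63
tcp_pos: [0.6525, -0.0612, 0.136]
eef_rot: [179.8, -0.1, -100.2]
contact_force: [0.3, 0.7, -4.0]
gripper_width: 0.0272
gripper_force: 60.0
d [-0.0001  0.0086 -0.0019] rot [ 0.22 -0.05 -0.11] t 10.63 F [ 0.3  0.7 -4. ] j [ 12.  23.  -9.  -0. -59. -22.]
```

To row units: 0.019 m is 0.19, 0.017 m is 0.17.

```bash
python3 drive.py '[{"d":[0,0.04,0]},{"d":[0,0.08,0]},{"d":[0,0.11,0]},{"d":[0,0.14,0]},{"d":[0,0.17,0]},{"d":[0,0.19,0]},{"d":[0,0.19,0]}]';python3 sl.py;python3 go.py 43 56 138 -90 m
```

```text
time_s: 11.22
tcp_pos: [0.6355, -0.0576, 0.1383]
eef_rot: [-179.9, 0.0, -100.2]
contact_force: [2.3, 1.7, -3.0]
gripper_width: 0.0276
gripper_force: 60.0
scene 26 front x at y=0: -47.3  out=27.3  yaw=0.008 rad  at +56: -47.8 at -56: -46.8 n=26
d [ 0.0004 -0.0088  0.0002] rot [-0.06  0.03 -0.08] t 11.27 F [ 2.4 -0.3 -2.8] j [ 12.  21. -11.  -0. -58. -22.]
```

```bash
python3 drive.py '[{"d":[0,0.03,0]},{"d":[0,0.06,0]},{"d":[0,0.08,0]},{"d":[0,0.08,0]}]';python3 sl.py; python3 drive.py '[{"d":[0,-0.12,0]},{"d":[0,-0.2,-0.15]},{"d":[0.05,-0.2,-0.46]},{"d":[0.4,-0.2,-0.46]},{"d":[0.8,-0.2,-0.46]},{"d":[1.07,-0.2,-0.46]},{"d":[1.12,-0.2,-0.4]},{"d":[1.12,-0.2,-0.15]},{"d":[1.12,-0.2,-0.02]},{"d":[1.12,-0.2,0]},{"d":[1.12,-0.18,0]}]'; python3 go.py 35 -56 138 -90 m
```

```text
time_s: 11.6
tcp_pos: [0.6284, -0.0559, 0.1382]
eef_rot: [-179.9, 0.1, -100.2]
contact_force: [3.9, 2.3, -4.0]
gripper_width: 0.0279
gripper_force: 60.0
scene 26 front x at y=0: -51.8  out=31.8  yaw=0.053 rad  at +56: -54.7 at -56: -48.8 n=24
time_s: 12.57
tcp_pos: [0.6241, -0.17, 0.1365]
eef_rot: [179.8, -0.0, -100.2]
contact_force: [0.2, 0.2, -3.0]
gripper_width: 0.0273
gripper_force: 60.0
d [-0.0002  0.0077 -0.0015] rot [ 0.2  -0.04 -0.1 ] t 12.57 F [ 0.2  0.2 -3. ] j [  2.  22. -10.   0. -59. -12.]
```

To row units: 0.017 m is 0.17, 0.014 m is 0.14.

```bash
python3 drive.py '[{"d":[0,0.04,0]},{"d":[0,0.08,0]},{"d":[0,0.11,0]},{"d":[0,0.14,0]},{"d":[0,0.17,0]},{"d":[0,0.17,0]}]';python3 sl.py
```

```text
time_s: 13.07
tcp_pos: [0.6088, -0.1668, 0.1385]
eef_rot: [-179.9, 0.0, -100.2]
contact_force: [2.5, -0.7, -2.5]
gripper_width: 0.0277
gripper_force: 60.0
scene 26 front x at y=0: -54.8  out=34.8  yaw=-0.000 rad  at +56: -54.8 at -56: -54.8 n=26
```

```bash
python3 drive.py '[{"d":[0,-0.12,0]},{"d":[0,-0.2,-0.15]},{"d":[0,-0.2,-0.5]},{"d":[0,-0.2,-0.9]},{"d":[0,-0.2,-0.9]}]'; python3 go.py 432 125 228 -100.2
```

```text
time_s: 13.53
tcp_pos: [0.6313, -0.1715, 0.236]
eef_rot: [-179.4, -0.1, -100.1]
contact_force: [2.6, 0.1, -1.6]
gripper_width: 0.0275
gripper_force: 60.0
d [-0.2568  0.2484  0.0053] rot [-0.58 -0.06  0.07] t 13.53 F [ 2.6  0.1 -1.6] j [  2.  18.  -2.   0. -70. -12.]
```

To row units: -0.257 m is -2.57, -0.252 m is -2.52.

```bash
python3 drive.py '[{"d":[-0.15,0.15,0]},{"d":[-0.43,0.42,0]},{"d":[-0.71,0.69,0]},{"d":[-0.99,0.96,0]},{"d":[-1.27,1.23,0]},{"d":[-1.55,1.5,0]},{"d":[-1.83,1.77,0]},{"d":[-2.11,2.04,0]},{"d":[-2.37,2.29,0]},{"d":[-2.52,2.44,0]},{"d":[-2.57,2.48,0]},{"d":[-2.57,2.48,0]}]'; python3 drive.py '[{"d":[0,0,0.3]},{"d":[0,0,0.7]},{"d":[0,0,1]},{"d":[0,0,1.12]},{"d":[0,0,1.16]},{"d":[0,0,1.16]},{"d":[0,0,1.16]},{"d":[0,0,1.16]}]'; python3 go.py 432 125 105 -100.2
```

```text
time_s: 14.53
tcp_pos: [0.4283, 0.1275, 0.2277]
eef_rot: [180.0, 0.0, -100.0]
contact_force: [0.2, -0.0, -4.0]
gripper_width: 0.0276
gripper_force: 60.0
time_s: 15.2
tcp_pos: [0.4306, 0.1268, 0.1128]
eef_rot: [-179.9, 0.1, -100.2]
contact_force: [0.1, -0.7, -3.6]
gripper_width: 0.0277
gripper_force: 60.0
d [ 0.0015 -0.0017  0.0078] rot [-0.09  0.09 -0.  ] t 15.2 F [ 0.1 -0.7 -3.6] j [ 42.   5. -36.   0. -48. -52.]
```

```bash
python3 drive.py '[{"d":[0,0,0.04]},{"d":[0,0,0.06]},{"d":[0,0,0.065]},{"d":[0,0,0.07]},{"d":[0,0,0.072]}]'; python3 go.py 432 125 105 -100.2
```

```text
time_s: 15.62
tcp_pos: [0.4297, 0.1265, 0.1048]
eef_rot: [-180.0, 0.0, -100.2]
contact_force: [-1.1, -0.4, 3.7]
gripper_width: 0.0278
gripper_force: 60.0
d [ 0.001  -0.0026 -0.0002] rot [-0.02  0.    0.02] t 15.62 F [-1.1 -0.4  3.7] j [ 42.   6. -37.   0. -47. -52.]
```

To row units: -0.13 m is -1.3, -0.12 m is -1.2.

```bash
python3 drive.py '[{},{},{},{},{},{},{},{}]' 0.088; python3 drive.py '[{"d":[0,0,-0.1]},{"d":[0,0,-0.4]},{"d":[0,0,-0.8]},{"d":[0,0,-1.2]},{"d":[0,0,-1.3]},{"d":[0,0,-1.3]}]'
python3 - <<'E'
from plant import r
from h import *
c=r.capture("top");w=cloud(c);b=np.array([.43,.1265])
c=r.capture("scene");w2=cloud(c)
for w in(w,w2):
  for z0,z1 in((.15,.18),(.026,.046)):
    m=(np.abs(w[...,:2]-b).max(-1)<.06)&(w[...,2]>z0)&(w[...,2]<z1);P=w[m];print(len(P),len(P)>3 and rect(P))
E
python3 sl.py; python3 go.py -91 0 200 0 m
```

```text
time_s: 16.28
tcp_pos: [0.4296, 0.1264, 0.1044]
eef_rot: [-180.0, 0.0, -100.2]
contact_force: [1.6, -0.1, 0.2]
gripper_width: 0.0757
gripper_force: 0.0
time_s: 16.78
tcp_pos: [0.4314, 0.1275, 0.2383]
eef_rot: [-179.7, 0.3, -100.2]
contact_force: [0.6, 0.4, 0.0]
gripper_width: 0.0875
gripper_force: 0.0
0 False
42 [428.  115.3   7.5  78.2  81.1]
116 [427.4 125.2  26.   26.1   1.1]
264 [428.5 126.2  34.2  80.9  81.4]
scene 26 front x at y=0: -55.0  out=35.0  yaw=-0.002 rad  at +56: -54.8 at -56: -55.1 n=25
d [ 0.2011 -0.1106  0.0337] rot [ 4.00e-02  2.00e-02 -9.01e+01] t 16.93 F [-0.6 -0.3 -0. ] j [ 42.  -2. -26.  -0. -66. -52.]
```

Units first: shifts go in units of 100 mm and turns go in units of 4 degrees. So -0.05 m is -0.5, -0.03 m is -0.3, -14 degrees is -3.5.

```bash
python3 drive.py '[{"d":[0.16,-0.1,0],"turn_vec":[0,0,-1.75]},{"d":[0.34,-0.2,0],"turn_vec":[0,0,-3.5]},{"d":[0.51,-0.3,0],"turn_vec":[0,0,-5.25]},{"d":[0.68,-0.4,0],"turn_vec":[0,0,-7]},{"d":[0.85,-0.5,0],"turn_vec":[0,0,-8.75]},{"d":[1.02,-0.6,0],"turn_vec":[0,0,-10.5]},{"d":[1.19,-0.7,0],"turn_vec":[0,0,-12.25]},{"d":[1.36,-0.8,0],"turn_vec":[0,0,-14]},{"d":[1.53,-0.9,0],"turn_vec":[0,0,-15.75]},{"d":[1.7,-1,0],"turn_vec":[0,0,-17.5]},{"d":[1.87,-1.1,0],"turn_vec":[0,0,-19.25]},{"d":[1.97,-1.25,0],"turn_vec":[0,0,-21]}]' 0.088; python3 go.py -69 0 150 0 m
```

```text
time_s: 17.93
tcp_pos: [0.5166, -0.0911, 0.2328]
eef_rot: [179.9, 0.2, -15.9]
contact_force: [-0.5, 1.4, -0.8]
gripper_width: 0.0873
gripper_force: 0.0
d [0.0084 0.0018 0.0827] rot [ 0.05  0.17 -5.79] t 17.93 F [-0.5  1.4 -0.8] j [ 11.   6. -17.  -0. -67.  63.]
```

To row units: 0.06 m is 0.6, 0.03 m is 0.3, -5.8 degrees is -1.45.

```bash
python3 drive.py '[{"d":[0.08,0.02,0.3],"turn_vec":[0,0,-1.45]},{"d":[0.08,0.02,0.6],"turn_vec":[0,0,-1.45]},{"d":[0.08,0.02,0.6],"turn_vec":[0,0,-1.45]},{"d":[0.08,0.02,0.6],"turn_vec":[0,0,-1.45]}]'
python3 - <<'E'
from plant import r
from h import *
MO=np.array([.5919,-.1072]); t=np.radians(-10.1)
for n in("wrist","top","scene"):
    c=r.capture(n);w=cloud(c)
    if n=="wrist": cv2.imwrite("pics/w2.png",c["frame"][:,:,::-1])
    q=(w[...,:2]-MO)@np.array([[np.cos(t),-np.sin(t)],[np.sin(t),np.cos(t)]])*1e3
    m=(w[...,2]>.048)&(w[...,2]<.066)&(abs(q[...,1])<30)&(q[...,0]>-100)&(q[...,0]<-58.5)
    P=q[m]; print(n,len(P),len(P)>5 and (np.percentile(P,[3,50,97],axis=0).round(1).tolist(),np.percentile(w[m][:,2],[50,95]).round(3)))
E
python3 go.py -69 0 36 0 m
```

```text
time_s: 18.27
tcp_pos: [0.5232, -0.0942, 0.1723]
eef_rot: [179.9, 0.3, -10.5]
contact_force: [-0.5, -0.6, 0.5]
gripper_width: 0.0879
gripper_force: 0.0
wrist 738 ([[-89.7, -8.8], [-77.5, 0.6], [-60.1, 10.2]], array([0.058, 0.062]))
top 0 False
scene 128 ([[-92.7, -10.7], [-78.6, -3.9], [-59.9, 8.0]], array([0.057, 0.062]))
d [-0.0016  0.0018  0.1398] rot [-0.   -0.1  -0.28] t 18.42 F [0.5 1.  0.7] j [ 11.  10. -21.   0. -59.  69.]
```

View pics/w2.png

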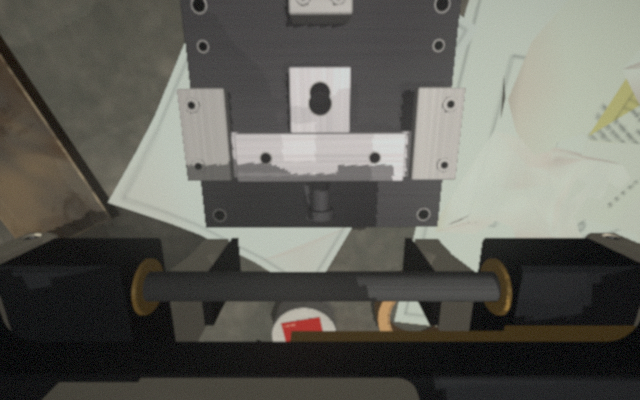

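The wrist view shows the screw at (320,200), in the middle of the cross bar, with its head end at mould x about −91, as expected. I go down to the shank.

```bash
python3 drive.py '[{"d":[-0.01,0.01,0.35]},{"d":[-0.01,0.01,0.75]},{"d":[-0.01,0.01,1.1]},{"d":[-0.01,0.01,1.28]},{"d":[-0.01,0.01,1.32]},{"d":[-0.01,0.01,1.32]},{"d":[-0.01,0.01,1.32]}]' 0.06; python3 go.py -69 0 36 0 m
```

```text
time_s: 19.0
tcp_pos: [0.5253, -0.0942, 0.0442]
eef_rot: [-180.0, -0.2, -10.3]
contact_force: [-0.2, -0.7, 0.6]
gripper_width: 0.0599
gripper_force: 0.0
d [-0.0012  0.0011  0.0082] rot [-0.03 -0.15 -0.25] t 19.0 F [-0.2 -0.7  0.6] j [ 11.  18. -30.   0. -41.  69.]
```

To row units: 0.007 m is 0.07, 0.004 m is 0.04.

```bash
python3 drive.py '[{"d":[-0.01,0.01,0.04]},{"d":[-0.01,0.01,0.07]},{"d":[-0.01,0.01,0.07]}]'; python3 drive.py '[{},{},{},{},{},{},{},{}]' 0.01 25;python3 go.py -69 0 36 0 m
```

```text
time_s: 19.25
tcp_pos: [0.5228, -0.0953, 0.036]
eef_rot: [-180.0, -0.1, -10.4]
contact_force: [0.4, -0.4, -0.0]
gripper_width: 0.06
gripper_force: 0.0
time_s: 19.92
tcp_pos: [0.5227, -0.0951, 0.0353]
eef_rot: [-180.0, -0.0, -10.4]
contact_force: [-0.4, 2.5, 0.4]
gripper_width: 0.0152
gripper_force: 25.0
d [ 0.0013 -0.0002 -0.0007] rot [-0.02 -0.01 -0.29] t 19.92 F [-0.4  2.5  0.4] j [ 11.  19. -31.  -0. -40.  69.]
```

To row units: -0.019 m is -0.19, -0.015 m is -0.15.

```bash
python3 drive.py '[{"d":[-0.03,0,0]},{"d":[-0.07,0,0]},{"d":[-0.11,0,0]},{"d":[-0.15,0,0]},{"d":[-0.19,0,0]}]'; python3 drive.py '[{"d":[-0.05,0,0]},{"d":[-0.11,0,0]},{"d":[-0.17,0,0]},{"d":[-0.23,0,0]},{"d":[-0.28,0,0]},{"d":[-0.32,0,0]},{"d":[-0.33,0,0]},{"d":[-0.33,0,0]}]';python3 sl.py;python3 go.py -122 0 36 0 m
```

```text
time_s: 20.33
tcp_pos: [0.5034, -0.0919, 0.0354]
eef_rot: [180.0, -0.0, -10.4]
contact_force: [3.3, -1.0, -4.4]
gripper_width: 0.015
gripper_force: 25.0
time_s: 21.0
tcp_pos: [0.4704, -0.0859, 0.0353]
eef_rot: [180.0, 0.1, -10.4]
contact_force: [-1.6, 2.9, 0.2]
gripper_width: 0.0152
gripper_force: 25.0
d [ 0.0013 -0.0003 -0.0007] rot [ 0.02  0.09 -0.3 ] t 21.05 F [-2.2  2.1  0.9] j [ 13.  15. -37.  -0. -38.  66.]Traceback (most recent call last):
  File "sl.py", line 13, in <module>
    res=p[:,1]-np.polyval(k,p[:,0]); ok=abs(res)<2.5; k=np.polyfit(p[ok,0],p[ok,1],1)
                                                        ~~~~~~~~~~^^^^^^^^^^^^^^^^^^^
    raise TypeError("expected non-empty vector for x")
TypeError: expected non-empty vector for x
```

To row units: -0.14 m is -1.4, -0.12 m is -1.2.

```bash
python3 drive.py '[{},{},{},{},{"d":[0,0,-0.1]},{"d":[0,0,-0.4]},{"d":[0,0,-0.8]},{"d":[0,0,-1.2]},{"d":[0,0,-1.4]},{"d":[0,0,-1.4]},{"d":[0,0,-1.4]}]' 0.078
cat > sl2.py <<'E'
from plant import r
from h import *
MO=np.array([.5919,-.1072]); t=np.radians(-10.1)
for n in("wrist","top","scene"):
    c=r.capture(n);w=cloud(c)
    if n=="wrist": cv2.imwrite("pics/w3.png",c["frame"][:,:,::-1])
    q=(w[...,:2]-MO)@np.array([[np.cos(t),-np.sin(t)],[np.sin(t),np.cos(t)]])*1e3
    for nm,m in(("bar",(abs(q[...,1])<69)&(q[...,0]>-125)&(q[...,0]<-72)&(abs(q[...,1])>14)),("tail",(abs(q[...,1])<40)&(q[...,0]>-58)&(q[...,0]<0)),("ends",(q[...,0]>-125)&(q[...,0]<-72)&(abs(q[...,1])>14))):
        m=m&(w[...,2]>(.042 if nm=="ends" else .056))&(w[...,2]<.075); P=q[m]
        print(n,nm,len(P),len(P)>9 and (rect(P/1e3),np.percentile(P,[2,98],axis=0).round(1).tolist(),np.median(w[m][:,2]).round(4)))
E
python3 sl2.py;python3 go.py -52 0 150 0 m
```

```text
time_s: 21.97
tcp_pos: [0.4721, -0.0858, 0.1768]
eef_rot: [-179.9, -0.2, -10.4]
contact_force: [-0.7, -0.0, 0.0]
gripper_width: 0.0772
gripper_force: 0.0
wrist bar 5240 (array([-8.960e+01, -1.000e-01,  3.500e+01,  1.379e+02,  2.000e-01]), [[-105.9, -66.8], [-72.6, 66.4]], np.float64(0.0645))
wrist tail 3146 (array([-37.2,  -0.7,  40.8,  48. ,   0.3]), [[-56.7, -23.6], [-17.7, 22.2]], np.float64(0.0646))
wrist ends 6920 (array([-89.6,  51.1, 288.6,  35.2,  90. ]), [[-105.9, -89.4], [-72.6, 90.2]], np.float64(0.0643))
top bar 0 False
top tail 33 (array([-22.4,   7.8,  10.9,  30.6,  10.7]), [[-28.7, -4.9], [-17.4, 23.3]], np.float64(0.0637))
top ends 761 (array([-9.1300e+01, -8.8600e+01,  4.7600e+01,  1.3504e+03,  1.3000e+00]), [[-124.5, -751.3], [-72.6, 570.5]], np.float64(0.064))
scene bar 652 (array([-9.060e+01, -1.000e-01,  1.378e+02,  3.720e+01,  9.000e+01]), [[-108.2, -68.0], [-72.7, 65.7]], np.float64(0.0646))
scene tail 309 (array([-37.8,  -1.1,  50.6,  40.2,  88.7]), [[-57.3, -24.7], [-19.3, 22.2]], np.float64(0.0645))
scene ends 1367 (array([ -99. , 1551.7,   52.8, 3291.3,    0. ]), [[-122.8, -91.6], [-73.2, 1822.7]], np.float64(0.0639))
d [ 0.0712 -0.0009  0.0241] rot [ 0.03  0.11 -0.31] t 22.12 F [0.6 0.  0. ] j [ 13.   4. -28.  -0. -58.  66.]
```

To row units: 0.03 m is 0.3, 0.13 m is 1.3.

```bash
python3 drive.py '[{"d":[0.2,0,0]},{"d":[0.45,0,0]},{"d":[0.65,0,0.1]},{"d":[0.71,0.005,0.3]},{"d":[0.71,0.005,0.65]},{"d":[0.71,0.005,1]},{"d":[0.71,0.005,1.25]},{"d":[0.71,0.005,1.3]},{"d":[0.71,0.005,1.3]},{"d":[0.71,0.005,1.3]}]'; python3 go.py -52 -0.5 36 0 m
```

```text
time_s: 22.95
tcp_pos: [0.5414, -0.0993, 0.0456]
eef_rot: [180.0, 0.0, -10.4]
contact_force: [0.9, 0.0, 0.6]
gripper_width: 0.0779
gripper_force: 0.0
d [-0.0009 -0.0006  0.0096] rot [ 0.04  0.04 -0.26] t 22.95 F [0.9 0.  0.6] j [ 10.  20. -28.   0. -43.  70.]
```

To row units: 0.01 m is 0.1, 0.006 m is 0.06.

```bash
python3 drive.py '[{"d":[0,0,0.06]},{"d":[0,0,0.1]},{"d":[0,0,0.1]}]'; python3 drive.py '[{},{},{},{},{},{},{}]' 0.035 60;python3 go.py -52 0 36 0 m;  python3 drive.py '[{"d":[0,0,-0.04]},{"d":[0,0,-0.15]},{"d":[0,0,-0.3]},{"d":[0,0,-0.3]}]'
```

```text
time_s: 23.2
tcp_pos: [0.5412, -0.0992, 0.0357]
eef_rot: [-180.0, -0.0, -10.4]
contact_force: [-1.1, -0.7, 0.6]
gripper_width: 0.0781
gripper_force: 0.0
time_s: 23.78
tcp_pos: [0.5414, -0.0991, 0.0356]
eef_rot: [-180.0, -0.0, -10.4]
contact_force: [-0.1, 2.6, 2.0]
gripper_width: 0.0476
gripper_force: 60.0
d [-0.0009 -0.0009 -0.0004] rot [-0.01 -0.03 -0.29] t 23.78 F [-0.1  2.6  2. ] j [ 10.  20. -28.  -0. -41.  70.]
time_s: 24.12
tcp_pos: [0.5416, -0.0993, 0.0668]
eef_rot: [-180.0, -0.1, -10.4]
contact_force: [1.1, 0.0, -8.2]
gripper_width: 0.0477
gripper_force: 60.0
```

To row units: -0.07 m is -0.7, -0.125 m is -1.25.

```bash
python3 drive.py '[{"d":[0,0,-0.3]},{"d":[0,0,-0.7]},{"d":[0,0,-1.1]},{"d":[0,0,-1.25]},{"d":[0,0,-1.25]}]'; python3 go.py 614.1 188.3 190 -76.2
python3 - <<'E'
import subprocess
from plant import r
from h import *
c=r.capture("scene");cv2.imwrite("pics/s4.png",cv2.resize(c["frame"][60:300,200:480,::-1],None,fx=2.5,fy=2.5))
E
```

```text
time_s: 24.53
tcp_pos: [0.5431, -0.0992, 0.1939]
eef_rot: [-179.9, -0.4, -10.4]
contact_force: [0.9, -0.2, -8.2]
gripper_width: 0.0473
gripper_force: 60.0
d [ 0.018  -0.2955  0.0045] rot [-0.31 -0.27 65.82] t 24.53 F [ 0.9 -0.2 -8.2] j [ 10.  10. -18.   0. -61.  70.]
```

View pics/s4.png

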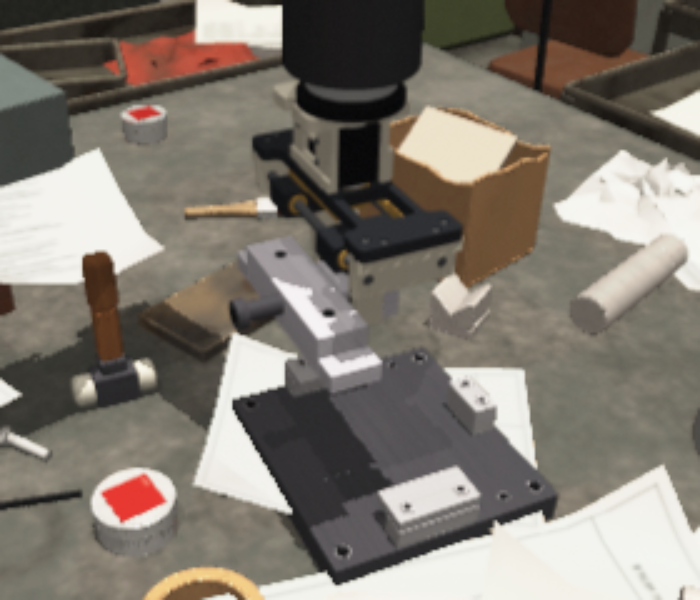

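The slide hangs level from its tail, at about (305,300) in the crop, and the mallet stands at (105,330). I carry the slide over the plate.

To row units: -0.294 m is -2.94, -0.284 m is -2.84, 33 degrees is 8.25.

```bash
python3 drive.py '[{"d":[0.02,-0.12,0],"turn_vec":[0,0,0.75]},{"d":[0.04,-0.4,0],"turn_vec":[0,0,2.25]},{"d":[0.06,-0.68,0],"turn_vec":[0,0,3.75]},{"d":[0.08,-0.96,0],"turn_vec":[0,0,5.25]},{"d":[0.1,-1.24,0],"turn_vec":[0,0,6.75]},{"d":[0.12,-1.52,0],"turn_vec":[0,0,8.25]},{"d":[0.14,-1.8,0],"turn_vec":[0,0,9.75]},{"d":[0.15,-2.08,0],"turn_vec":[0,0,11.25]},{"d":[0.16,-2.36,0],"turn_vec":[0,0,12.75]},{"d":[0.17,-2.62,0],"turn_vec":[0,0,14.25]},{"d":[0.18,-2.84,0],"turn_vec":[0,0,15.5]},{"d":[0.18,-2.94,0],"turn_vec":[0,0,16.25]}]'; python3 go.py 614.1 188.3 100 -76.2
```

```text
time_s: 25.58
tcp_pos: [0.6104, 0.1887, 0.1853]
eef_rot: [179.6, -0.0, -75.6]
contact_force: [1.1, -0.3, -9.1]
gripper_width: 0.0477
gripper_force: 60.0
d [ 0.0012 -0.004   0.0853] rot [ 0.36 -0.04  0.58] t 25.58 F [ 1.1 -0.3 -9.1] j [ 35.  19.  -7.  -0. -64. -20.]
```

```bash
python3 drive.py '[{"d":[0.01,-0.02,0.3],"turn_vec":[0,0,0.15]},{"d":[0.01,-0.03,0.7],"turn_vec":[0,0,0.15]},{"d":[0.01,-0.03,1.1],"turn_vec":[0,0,0.15]},{"d":[0.01,-0.03,1.35],"turn_vec":[0,0,0.15]},{"d":[0.01,-0.03,1.45],"turn_vec":[0,0,0.15]},{"d":[0.01,-0.03,1.47],"turn_vec":[0,0,0.15]},{"d":[0.01,-0.03,1.47],"turn_vec":[0,0,0.15]},{"d":[0.01,-0.03,1.47],"turn_vec":[0,0,0.15]}]'; python3 go.py 614.1 188.3 21.6 -76.2
cat > pl.py <<'E'
from plant import r
from h import *
PO=np.array([.6115,.199]); t=np.radians(13.8)
for n in("top","scene","wrist"):
    c=r.capture(n);w=cloud(c)
    q=(w[...,:2]-PO)@np.array([[np.cos(t),-np.sin(t)],[np.sin(t),np.cos(t)]])*1e3
    m=(abs(q[...,0])<71)&(q[...,1]>-40)&(q[...,1]<60)&(w[...,2]>.035)&(w[...,2]<.075)
    P=q[m]; print(n,len(P),len(P)>9 and (rect(P/1e3),np.percentile(P,[1,99],axis=0).round(1).tolist(),np.percentile(w[m][:,2],[5,50,95]).round(3)))
    b=m&(q[...,1]>5)&(q[...,1]<60)&(abs(q[...,0])>16)   # front edge of the bar in plate coords (+y side)
    pts=np.array([(q[k][:,0].mean(),np.percentile(q[k][:,1],96)) for a in range(-68,68,4) for k in [b&(q[...,0]>=a)&(q[...,0]<a+4)] if k.sum()>3])
    if len(pts)>4:
        k=np.polyfit(pts[:,0],pts[:,1],1);print("  front y %.1f slope %.3f n %d"%(k[1],k[0],len(pts)))
    e=(abs(q[...,0])<120)&(q[...,1]>8)&(q[...,1]<45)&(w[...,2]>.026)&(w[...,2]<.075); print("  ends x",np.percentile(q[e][:,0],[.5,99.5]).round(1) if e.sum()>9 else None)
    p=(abs(q)<80).all(-1)&(w[...,2]>.01)&(w[...,2]<.0215); cv2.imwrite(f"pics/pl_{n}.png",c["frame"][:,:,::-1])
E
python3 pl.py
```

```text
time_s: 26.25
tcp_pos: [0.616, 0.1869, 0.0444]
eef_rot: [-179.9, 0.0, -76.0]
contact_force: [0.9, 1.0, -8.0]
gripper_width: 0.0479
gripper_force: 60.0
d [-0.0019  0.0016  0.0228] rot [-0.1   0.01  0.23] t 26.25 F [ 0.9  1.  -8. ] j [ 34.  27. -16.   0. -47. -20.]
top 105 (array([-21.6,  14.6,  78.2,  76.7,  14.4]), [[-64.6, -22.0], [5.7, 59.3]], array([0.062, 0.071, 0.074]))
  front y 42.5 slope 0.039 n 7
  ends x [-91.4  -3.9]
scene 427 (array([ -1.1,   2.5, 139.5,  84.5,   0.3]), [[-70.7, -38.7], [55.7, 42.0]], array([0.045, 0.067, 0.075]))
  front y -2.8 slope -0.653 n 5
  ends x [-92.5  90. ]
wrist 8775 (array([  2.1, -13.1,  81.3,  53.7,   0. ]), [[-35.9, -39.6], [39.9, 12.6]], array([0.061, 0.074, 0.075]))
  front y 12.7 slope 0.005 n 9
  ends x [-29.5  33.2]
```

To row units: -0.001 m is -0.01, 0.001 m is 0.01.

```bash
python3 drive.py '[{"d":[-0.01,0.01,0.08]},{"d":[-0.01,0.01,0.14]},{"d":[-0.01,0.01,0.18]},{"d":[-0.01,0.01,0.2]},{"d":[-0.01,0.01,0.205]},{"d":[-0.01,0.01,0.205]}]'; python3 go.py 614.1 188.3 21.6 -76.2
```

```text
time_s: 26.9
tcp_pos: [0.6137, 0.1871, 0.0225]
eef_rot: [180.0, -0.0, -76.0]
contact_force: [-0.4, -0.4, -7.9]
gripper_width: 0.0477
gripper_force: 60.0
d [-0.0011 -0.0006  0.0009] rot [ 0.03 -0.02  0.21] t 26.9 F [-0.4 -0.4 -7.9] j [ 34.  28. -17.   0. -45. -20.]
```

To row units: 0.0015 m is 0.015, -0.001 m is -0.01.

```bash
python3 drive.py '[{"d":[-0.01,0,0.005]},{"d":[-0.01,0,0.01]},{"d":[-0.01,0,0.015]},{"d":[-0.01,0,0.015]}]'; python3 go.py 614.1 188.3 21.6 -76.2
```

```text
time_s: 27.23
tcp_pos: [0.6138, 0.1883, 0.0217]
eef_rot: [-180.0, 0.0, -76.0]
contact_force: [0.4, 0.3, -7.8]
gripper_width: 0.0475
gripper_force: 60.0
d [ 0.0001 -0.0003  0.0001] rot [-0.03  0.01  0.21] t 27.23 F [ 0.4  0.3 -7.8] j [ 34.  28. -17.   0. -45. -20.]
```

```bash
python3 drive.py '[{"d":[0,0,0.005]},{"d":[0,0,0.01]},{"d":[0,0,0.01]}]';python3 drive.py '[{"d":[0,0,0.005]},{"d":[0,0,0.01]},{"d":[0,0,0.01]}]'
```

```text
time_s: 27.48
tcp_pos: [0.6138, 0.1883, 0.0216]
eef_rot: [-179.9, 0.0, -76.0]
contact_force: [-5.1, -0.5, 5.3]
gripper_width: 0.0477
gripper_force: 60.0
time_s: 27.73
tcp_pos: [0.6138, 0.1883, 0.0216]
eef_rot: [-179.9, 0.0, -76.0]
contact_force: [-8.2, -0.8, 14.1]
gripper_width: 0.0475
gripper_force: 60.0
```

```bash
python3 drive.py '[{"d":[0,0,-0.01]}]'; python3 drive.py '[{},{},{},{},{},{}]' 0.08; python3 drive.py '[{"d":[0,0,-0.1]},{"d":[0,0,-0.4]},{"d":[0,0,-0.8]},{"d":[0,0,-1.2]},{"d":[0.2,0,-1.5]},{"d":[0.6,0,-1.6]},{"d":[1,0,-1.6]},{"d":[1.2,0,-1.6]},{"d":[1.2,0,-1.6]}]';python3 pl.py
```

```text
time_s: 27.82
tcp_pos: [0.6138, 0.1883, 0.0216]
eef_rot: [-179.9, 0.0, -76.0]
contact_force: [-1.6, 0.1, -2.9]
gripper_width: 0.0479
gripper_force: 60.0
time_s: 28.32
tcp_pos: [0.6137, 0.1882, 0.0203]
eef_rot: [-180.0, -0.0, -76.0]
contact_force: [0.1, -0.3, -0.4]
gripper_width: 0.0785
gripper_force: 0.0
time_s: 29.07
tcp_pos: [0.6432, 0.068, 0.1817]
eef_rot: [-179.9, -0.0, -76.2]
contact_force: [-0.7, 1.1, 0.3]
gripper_width: 0.0801
gripper_force: 0.0
top 1011 (array([ -1.8,   9.7, 137.1,  99.4,   1.3]), [[-69.7, -38.5], [62.9, 54.4]], array([0.045, 0.05 , 0.053]))
  front y 41.3 slope -0.022 n 26
  ends x [-92.6  64.6]
scene 697 (array([ -0.9,   9.5,  98.9, 140.2,  90. ]), [[-70.8, -38.5], [65.8, 46.4]], array([0.038, 0.051, 0.053]))
  front y 40.7 slope -0.020 n 26
  ends x [-94.9  86.9]
wrist 3111 (array([  0.8,   2.1, 140.7,  44.4,   6.8]), [[-68.4, -17.6], [67.8, 28.7]], array([0.038, 0.05 , 0.051]))
  front y 18.6 slope 0.075 n 26
  ends x [-91.8  90.6]
```

View pics/pl_scene.png

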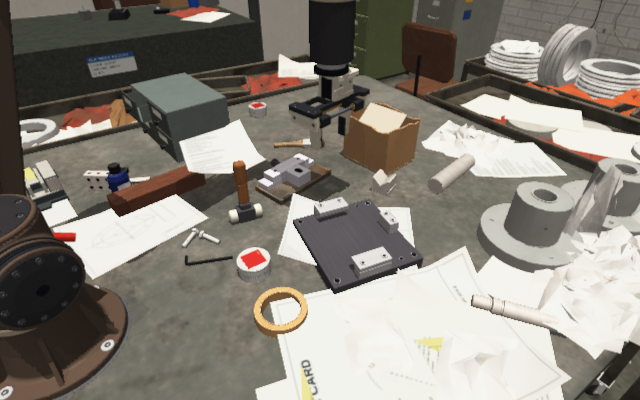

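The slide lies flat on the plate at about (295,175), and the mallet stands at (242,195). I measure how well it is centred.

```bash
cat > pm.py <<'E'
from plant import r
from h import *
PO=np.array([.6115,.199]); t=np.radians(13.8)
Q=np.array([[np.cos(t),-np.sin(t)],[np.sin(t),np.cos(t)]])
f=lambda v,lo,hi:np.percentile(v,[lo,hi]).round(1)
for n in("top","scene"):
    c=r.capture(n);w=cloud(c);q=(w[...,:2]-PO)@Q*1e3;x,y=q[...,0],q[...,1];z=w[...,2]
    s=(z>.042)&(z<.06)
    a=s&(abs(x)<20)&(y>-70)&(y<-10); print(n,"tail end y",f(y[a],1,99),"tail x",f(x[s&(abs(x)<40)&(y<-5)&(y>-38)],1,99),a.sum())
    for lo,hi in((-66,-20),(20,66)):
        b=s&(x>lo)&(x<hi)&(abs(y)<70); print("  bar x",lo,hi,"y",f(y[b],1,99))
    e=(z>.026)&(z<.06)&(abs(x)<130)&(y>10)&(y<40);print("  ends",f(x[e],.3,99.7))
    p=(z>.010)&(z<.06)&(abs(x)<120)&(abs(y)<70); print("  plate",f(x[p],.2,99.8),f(y[p],.3,99.7),rect(w[p]))
E
python3 pm.py
```

```text
top tail end y [-44.7 -10.6] tail x [-24.9  22.2] 178
  bar x -66 -20 y [-40.3  44. ]
  bar x 20 66 y [-38.5  45.1]
  ends [-92.8  66.2]
  plate [-99.3  84.6] [-52.3  65.5] [603.1 205.5 186.4 121.8  14.2]
scene tail end y [-46.1 -10.3] tail x [-26.5  21.1] 131
  bar x -66 -20 y [-44.6  44.3]
  bar x 20 66 y [-31.1  44.4]
  ends [-94.5  87.9]
  plate [-101.2   98.6] [-53.5  68.5] [608.9 206.4 203.1 124.3  13.8]
```

```bash
python3 drive.py '[{},{},{},{}]'; python3 -c "
from plant import r
print(r.close_job())"
```

```text
time_s: 29.65
tcp_pos: [0.6425, 0.0722, 0.1803]
eef_rot: [180.0, -0.0, -75.9]
contact_force: [-0.0, 0.0, -0.7]
gripper_width: 0.0796
gripper_force: 0.0
the job is handed in; nothing more can be done
None
```

I handed the job in at about 30 s, with no verdict shown: the slide was tapped about 35 mm out, drawn clear and laid flat by its tail within about 3 mm of the plate's middle, cross bar along the long side, and the mallet stands on its head on the bench.

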